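# Dock the sample can and dip it with the gauge rod

### The job

Slide the aluminium tray with the copper sample can fully home into the slots of the blue bay, against its stop. Then take the red-handled gauge rod from its cradle, push it down the can's slanting brass tube until the collar stops on the mouth, draw it right out, and present it for reading: level, scale side up, its tip about 10 cm above the bench over the round blue mark of the white card. Finish while still holding the rod there in the gripper, leave the tray home, and leave the jars and tools lying about where they are.

Things in the scene. Friction and masses are not known exactly. Their poses are not given: they have to be found in the camera images.
- bay: Fixed slotted bay: dark base plate 170 (x) x 300 (y) x 6 mm, y = -95 to +205 mm, two blue slotted rails (y = -85 to +60 mm plus flared ends, 160 mm over all, 20 mm high) and a blue stop bar, 26 mm high, across the -y end. Origin at bench height, under the tray's origin when home. The tray slides home along the bay's -y axis.
- tray: Loose aluminium tray 130 (x) x 170 (y) mm, 0.6 kg, on the bay's plate, -y end already in the slots (2.5 mm play). Origin: centre of underside, 6 mm above the bench; axes as the bay's. Its y in the bay frame is 60 to 100 mm at the start, 0 when home. Fixed on it: copper can (89 mm diameter, 118 mm high, centre at tray y = -30 mm), slanting guide tube, pull post.
- tray_post (a point): Point on the axis of the tray's upright black post with orange top, 16 x 16 mm (faces along tray x and y), at tray (0, 68) mm, rising to 93 mm above the tray's underside. The point is 70 mm above the underside. Pinch or push the post to slide the tray (about 5 N; it stops rigidly at home).
- tube_mouth (a point): Centre of the mouth of the brass guide tube, at tray (75, -30, 115) mm. Tube 25 mm outside, 14 mm bore, mouth face square to its axis. The axis slopes 35 degrees below level: going in, it runs along tray direction (-0.819, 0, -0.574). The can is hollow behind it; nothing but the collar stops the rod.
- tube_foot (a point): Point on the tube's axis 110 mm inside the mouth, where the rod's tip is when the collar sits on the mouth. Not visible.
- gauge: Loose gauge rod, 0.14 kg. Origin on its axis at the collar's front face; +x points to the tip, +z is the scale side (marks on the rod, white stripe on the handle). Steel rod 8 mm diameter, x = 0 to 110 mm; brass collar 30 mm diameter, x = -8 to 0; red handle 18 (y) x 16 (z) mm, x = -108 to -8. Balances near x = -22. Starts level, scale up, on the cradle, axis 62 mm above the bench.
- gauge_tip (a point): Tip of the gauge rod, at gauge x = +110 mm.
- cradle: Fixed wooden cradle: base 190 x 60 x 12 mm, two notched supports 14 mm thick at cradle x = -92 and +60 mm, 66 mm high, 44 mm wide. Origin at bench height under the collar's front face; +x runs to the rod's tip. The handle is free at its sides and beneath from x = -80 to -10 mm; the rod lifts straight up.
- card_mark (a point): Centre of the round blue mark (44 mm diameter) in the middle of the fixed white reading card, 130 x 130 x 3 mm, flat on the bench. Top of the card, 3 mm above the bench.
- jar_a: Loose clear jar with steel cap, 58 mm diameter, 85 mm high, origin at the centre of its underside. Leave alone.
- jar_b: As jar_a.
- jar_c: As jar_a.
- wrench: Loose wrench 170 mm long lying flat. Leave alone.
- screwdriver: Loose screwdriver 190 mm long lying flat. Leave alone.
- tape: Loose green tape roll 90 mm diameter, 24 mm high. Leave alone.
- reducer: Loose copper pipe reducer, 44 mm diameter, 52 mm high. Leave alone.
Not all that is in view belongs to the job. What is shaped like the gauge but turquoise is not meant.

How it is judged:
On the way, in this order (a step that is already met when the one before it is completed fails the run):
1. the tray is home against the stop of the bay (y of tray in the frame of bay between -0.01 and 0.005 m and x of tray in the frame of bay between -0.008 and 0.008 m and angle between tray's own z axis and vertical below 0.06 rad), for 0.2 s.
2. with the tray home, the gauge rod, held in the gripper, is in the tube with its collar on the mouth (all of step 1 and distance between gauge and tube_mouth below 0.006 m and distance between gauge_tip and tube_foot below 0.009 m and contact force between the fingers and gauge above 1 N), for 0.2 s.
3. the rod is drawn right out of the tube, still held (z of gauge_tip in the frame of tray above 0.117 m and contact force between the fingers and gauge above 1 N), for 0.1 s.
At the end, for the whole second after the job is handed in: The tray's y in the bay frame is below 5 mm (home). The gauge rod is gripped by the fingers, carried by nothing else, still (below 20 mm/s), level and scale up within 0.12 rad, its tip within 30 mm horizontally of the card's mark and 60 to 150 mm above the bench (all of step 1 and contact force between the fingers and gauge above 1 N and angle between gauge's own z axis and vertical below 0.12 rad and horizontal distance between gauge_tip and card_mark below 0.03 m and height (world z) of gauge_tip between 0.06 and 0.15 m and linear speed of gauge below 0.02 m/s and angular speed of gauge below 0.15 rad/s and contact force between gauge and tray below 0.1 N and contact force between gauge and bay below 0.1 N and contact force between gauge and cradle below 0.1 N and contact force between gauge and jar_a below 0.1 N and contact force between gauge and jar_b below 0.1 N and contact force between gauge and jar_c below 0.1 N and contact force between gauge and wrench below 0.1 N and contact force between gauge and screwdriver below 0.1 N and contact force between gauge and tape below 0.1 N and contact force between gauge and reducer below 0.1 N); the arm keeps its last pose, push and grip.
It fails at once if a jar is moved more than 30 mm or tipped (distance of any of jar_a, jar_b, jar_c from where it was at the start of the episode above 0.03 m or angle between any of jar_a, jar_b, jar_c's own z axis and vertical above 0.5 rad).
It fails at once if the wrench, screwdriver, tape or reducer is moved more than 30 mm (distance of any of wrench, screwdriver, tape, reducer from where it was at the start of the episode above 0.03 m).
It also fails if it takes over 64 s, if anything falls off the work surface, if the arm or the gripper's body presses on something with over 40 N, if the wrist force passes 120 N, or if a joint passes its speed limit or range.

### The arm

A 6-joint arm with a two-finger parallel gripper is mounted at the origin on the work surface. World frame = base frame: x ahead of the robot, y to its left, z up, the work surface at z = 0. Lengths are in m, angles in rad, forces in N, time in s.
With the tool pointing down it reaches from about 0.3 to 0.775 m from the base axis. Payload 14.6 kg.
Tool frame: the origin (TCP) lies at the very end of the fingers, on their centre line; the grasp point (between the pads) lies 19 mm behind it; z points along the fingers, y is the line along which they close (so a half turn about z gives the same grasp; the last joint's range is limited). The gripper opens to 94 mm and grips with 3 to 60 N. Pads are 16 mm wide; open, the fingers measure 119 mm over their backs; the gripper's body (75 mm by 177 mm) begins 78 mm behind the grasp point.
Start: joints at [1.239, 0.3, 1.521, -0, 1.321, -0.067], TCP at [0.144, 0.531, 0.205] pointing down, gripper open.
Joint ranges: [-3.03, 3.03], [-0.79, 2.21], [0.23, 2.52], [-1.04, 4.18], [0, 3.07], [-2.55, 2.55]. Speed limits (rad/s): [2.22, 2.22, 2.57, 3.14, 3.14, 3.14].

### API

Orientations are given as [roll, pitch, yaw] about the fixed x, y, z axes, in that order (R = Rz(yaw) Ry(pitch) Rx(roll)).
In Python, from station import ctrl gives the robot as it stands.
- The arm moves only by the shell command python3 -m pendant 'ROWS' [OPENING] [FORCE]. ROWS is JSON, a list of rows, each a list of 2 entries, a list of its own where there are three numbers: the shift along the world's x, y, z in cm, then the turn about the world's z in rad. A call has 1 to 20 rows; each row shifts and turns the commanded pose from where the row before left it; what a row does not reach is not made up. A row lasts 1/12 s, in which the tool goes at most 41.7 mm and 7.16 degrees, less where a joint would pass 70% of its speed; a pose out of reach is approached as far as the arm can. A call is refused whole if a number of a shift passes 4.17 or a number of a turn 0.125, either way. A call with a gripper value outside its range is refused whole. OPENING is the opening, from 0 (shut) to 1 (fully open), set as the call begins (- or left out, the last holds). The fingers move at their own pace and stop on an object; FORCE is the grip in N (left out, the last holds). Time passes only in rows, so rows that do not move let the fingers close. It gives the time, the measured TCP pose, the force, the opening and the grip force at its end, in the units of the state.
- ctrl.get_obs(): the state, without advancing time (a new reading comes with each control period).
- ctrl.camera(name): name is "side" or "top"; returns a dict with "color" (400x640x3 uint8, red, green, blue), "intrinsics" (3x3 intrinsics, pixels), "k1" (the pictures are not rectified: a ray, as slopes to the right and down, at radius r is drawn at 1 + k1 r^2 times it, then the intrinsics apply), "camera_from_world" (4x4, takes a point from world to camera coordinates). Camera axes: x right, y down, z forward; pixel columns grow to the right and rows downward; lengths in m; the calibration is good to about 2 mm. A picture is of the moment at which its call begins. There is no depth.
- ctrl.hand_in(): hands the job in; it is judged then, once.
The state is a dict: "time_s": time; "qpos": joint angles; "joint_vel": joint speeds; "tau": joint torques, N m; "ee_pos": TCP position; "eef_rot": TCP orientation; "force": force on the tool from outside, world axes, zero at the start; "moment": the same for the moment, N m; "grip_width": finger opening in m; "grip_force": force on a finger pad.
Only numpy, scipy, OpenCV 4.12 (cv2) and the standard library are available. Lean on these libraries where they do the work, as an engineer would, in place of code of your own. Each camera call takes 0.05 s, during which the arm holds its last target. There are 200 camera calls.

## Working session

There is one attempt and no reset: what is moved stays moved. The work goes in short steps, Python scripts to look and compute and a shell command to move; the robot and the scene stay as the last step left them, time stands still between calls to the robot, and variables do not carry over. Pictures are saved under pics/ and viewed, at most 10 in all, crops included, and the job is handed in when it is done.

```bash
ls; mkdir -p pics; python3 - <<'E'
from station import ctrl
import cv2,json,numpy as np
for n in("top","side"):
    c=ctrl.camera(n); cv2.imwrite(f"pics/{n}0.png",c["color"][:,:,::-1]); print(n,c["intrinsics"],c["k1"],np.round(c["camera_from_world"],4))
o=ctrl.get_obs(); print(o)
E
```

```text
pics
top [[428.80543985   0.         323.44021317]
 [  0.         428.80543985 191.56066802]
 [  0.           0.           1.        ]] -0.050212433670142366 [[-0.004  -1.     -0.0082  0.0022]
 [-0.993   0.005  -0.1184  0.5058]
 [ 0.1184  0.0077 -0.9929  1.3868]
 [ 0.      0.      0.      1.    ]]
side [[484.12427638   0.         318.89885246]
 [  0.         484.12427638 198.18354537]
 [  0.           0.           1.        ]] -0.14085836899977244 [[ 0.7486 -0.6629  0.0109 -0.3883]
 [-0.4865 -0.5604 -0.6702  0.3243]
 [ 0.4504  0.4965 -0.7421  1.3735]
 [ 0.      0.      0.      1.    ]]
{'time_s': 0.1, 'qpos': array([ 1.23939476e+00,  3.00399518e-01,  1.52149853e+00,  1.54661021e-06,
        1.32071601e+00, -6.66216368e-02]), 'joint_vel': array([ 0.00112416, -0.00323277, -0.00014931, -0.00032653,  0.00042634,
       -0.00059471]), 'tau': array([ 1.03006954e-03, -5.32632172e+01, -3.53290057e+01,  7.09584542e-02,
        2.35468056e-02, -4.41026407e-05]), 'ee_pos': array([0.14387169, 0.53060931, 0.20496052]), 'eef_rot': array([-3.14057361e+00, -6.94922513e-05,  2.87681230e+00]), 'force': array([ 0.28220303, -0.24329726,  0.02938369]), 'moment': array([ 0.00823995, -0.00853815,  0.00871143]), 'grip_force': 0.0, 'grip_width': 0.0941031820503597}
```

View pics/top0.png

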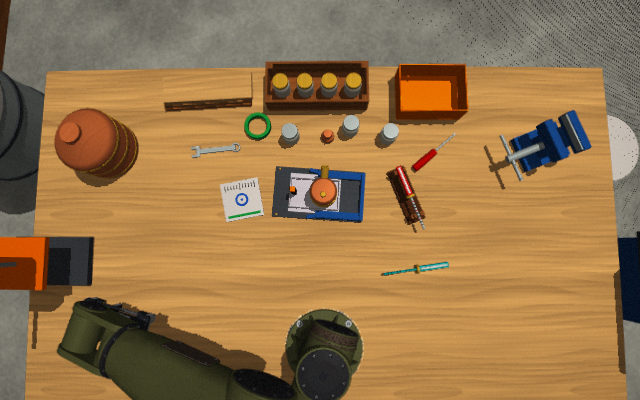

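View pics/side0.png

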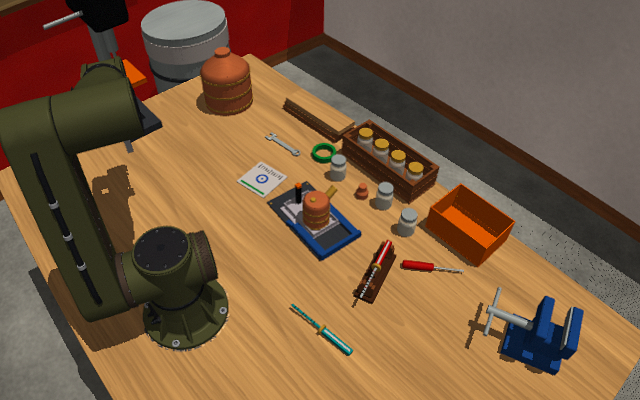

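The top view has the bay's stop at about (363,195), the tray post at (292,190), the brass tube at (325,170), the card mark at (242,199), and the gauge running from (393,170) to (422,228) with its tip towards the robot. The turquoise gauge at (415,268) is the decoy. The side view shows the same layout. I'll zoom in on the parts that matter.

```bash
cat > h.py <<'E'
import numpy as np,cv2
from station import ctrl
def cam(n):
    c=ctrl.camera(n); c["bgr"]=c["color"][:,:,::-1].copy(); return c
def ray(c,uv):
    K=c["intrinsics"]; d=np.array([(uv[0]-K[0,2])/K[0,0],(uv[1]-K[1,2])/K[1,1]]); s=d.copy()
    for _ in range(20): s=d/(1+c["k1"]*(s@s))
    T=c["camera_from_world"]; R=T[:3,:3]; return -R.T@T[:3,3], R.T@np.array([*s,1])
def onz(c,uv,z):
    o,d=ray(c,uv); return o+d*(z-o[2])/d[2]
def tri(c1,p1,c2,p2):
    (a,d),(b,e)=ray(c1,p1),ray(c2,p2)
    s=np.linalg.lstsq(np.c_[d,-e],b-a,rcond=None)[0]
    P,Q=a+s[0]*d,b+s[1]*e; return (P+Q)/2,np.linalg.norm(P-Q)
def proj(c,P):
    p=c["camera_from_world"]@np.array([*P,1]); s=p[:2]/p[2]; s=s*(1+c["k1"]*(s@s))
    return c["intrinsics"][:2,:2]@s+c["intrinsics"][:2,2]
E
python3 - <<'E'
import cv2
a=cv2.imread("pics/top0.png")[150:240,210:440]; b=cv2.imread("pics/side0.png")[150:310,230:430]
cv2.imwrite("pics/topz.png",cv2.resize(a,None,fx=3.4,fy=3.4,interpolation=cv2.INTER_CUBIC))
cv2.imwrite("pics/sidez.png",cv2.resize(b,None,fx=3.7,fy=3.7,interpolation=cv2.INTER_CUBIC))
E
```

```text
(no output)
```

View pics/topz.png

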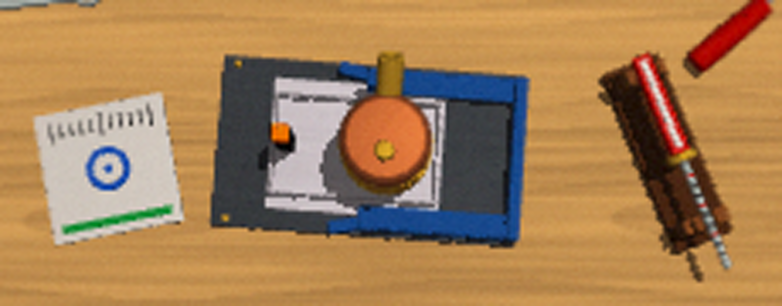

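View pics/sidez.png

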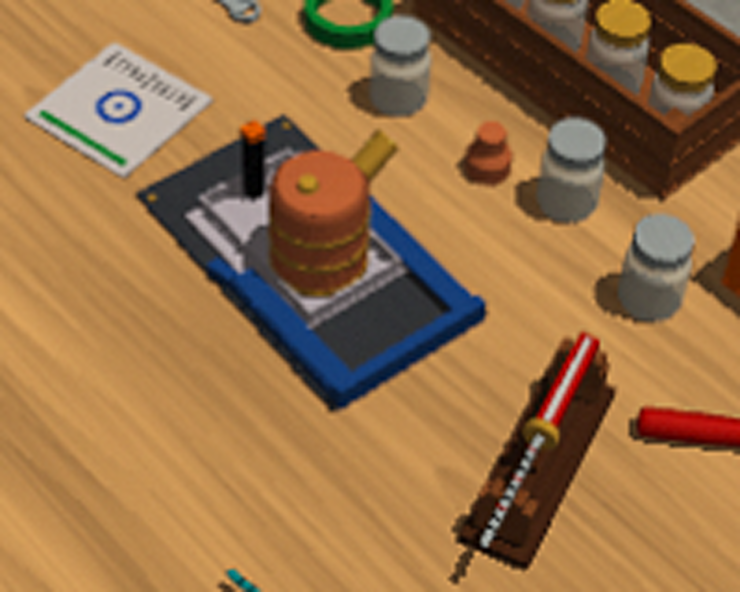

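The zoomed top view shows the post top at (281,131), the bay plate corners at (226,54) and (211,226), and the stop bar ends at (527,77) and (519,243). The gauge handle end is at (642,57), the collar at (681,157), the tip at (727,267) and the mark at (108,168). The zoomed side view has the post at (253,130), the collar at (543,433), the mark at (120,106), the tip near (485,543) and the handle end at (590,337).

```bash
python3 - <<'E'
from h import *
np.set_printoptions(precision=4,suppress=True)
t,s=cam("top"),cam("side")
T=lambda x,y:((x+.5)/3.4-.5+210,(y+.5)/3.4-.5+150); S=lambda x,y:((x+.5)/3.7-.5+230,(y+.5)/3.7-.5+150)
# refine by masks
hsv=lambda c:cv2.cvtColor(c["bgr"],cv2.COLOR_BGR2HSV)
def cen(c,lo,hi,p,r):
    m=cv2.inRange(hsv(c),lo,hi); q=np.zeros_like(m); cv2.circle(q,(int(p[0]),int(p[1])),r,255,-1)
    v,u=np.nonzero(m&q); return (u.mean(),v.mean()),len(u)
pt,ps=T(281,131),S(253,130)
a,n=cen(t,(5,200,180),(18,255,255),pt,6); b,k=cen(s,(5,200,150),(18,255,255),ps,6)
print("post",a,n,b,k,onz(t,a,.097),onz(s,b,.095),tri(t,a,s,b))
a,n=cen(t,(100,120,80),(125,255,255),T(108,168),9); b,k=cen(s,(100,120,80),(125,255,255),S(120,106),9)
print("mark",n,k,onz(t,a,.003),onz(s,b,.003))
pts={"handle":((642,57),(590,337)),"collar":((681,157),(543,433)),"tip":((727,267),(485,543))}
for k,(x,y) in pts.items(): print(k,onz(t,T(*x),.066),tri(t,T(*x),s,S(*y)))
for n,p,z in(("pl",(226,54),.006),("pl2",(211,226),.006),("st",(527,77),.026),("st2",(519,243),.026)): print(n,onz(t,T(*p),z))
for n,p,z in(("sideplate",(138,194),.006),("sidepl2",(290,118),.006),("st",(486,303),.026),("st2",(336,388),.026)): print(n,onz(s,S(*p),z))
E
```

```text
post (np.float64(292.0), np.float64(188.5)) 20 (np.float64(297.8235294117647), np.float64(184.47058823529412)) 17 [0.5081 0.0985 0.097 ] [0.5133 0.0995 0.095 ] (array([0.5093, 0.0973, 0.0993]), np.float64(0.0035630789235983193))
mark 62 31 [0.4845 0.2755 0.003 ] [0.4888 0.2757 0.003 ]
handle [ 0.5825 -0.2441  0.066 ] (array([ 0.583 , -0.2443,  0.072 ]), np.float64(0.0038967498697918415))
collar [ 0.4864 -0.2786  0.066 ] (array([ 0.489 , -0.2809,  0.0647]), np.float64(0.006340161787786691))
tip [ 0.3823 -0.3191  0.066 ] (array([ 0.3848, -0.3214,  0.0643]), np.float64(0.006101833034336412))
pl [0.5984 0.1602 0.006 ]
pl2 [0.4269 0.1734 0.006 ]
st [ 0.5703 -0.1376  0.026 ]
st2 [ 0.4079 -0.1274  0.026 ]
sideplate [0.4336 0.1715 0.006 ]
sidepl2 [0.603  0.1535 0.006 ]
st [ 0.5736 -0.1403  0.026 ]
st2 [ 0.4166 -0.1221  0.026 ]
```

Both views agree to about 4 mm. The bay origin is at about (0.498,-0.0375) with its y axis along (0.079,0.997), and the tray is at y ≈ 68 mm. The gap from plate edge to stop measures 300 mm, as it should. Next I'll pinch the post.

```bash
python3 -m pendant '[[[2.3,-2.7,0],0.0116],[[2.3,-2.7,0],0.0116],[[2.3,-2.7,0],0.0116],[[2.3,-2.7,0],0.0116],[[2.3,-2.7,0],0.0116],[[2.3,-2.7,0],0.0116],[[2.3,-2.7,0],0.0116],[[2.3,-2.7,0],0.0116],[[2.3,-2.7,0],0.0116],[[2.3,-2.7,0],0.0116],[[2.3,-2.7,0],0.0116],[[2.3,-2.7,0],0.0116],[[2.3,-2.7,0],0.0116],[[2.3,-2.7,0],0.0116],[[2.3,-2.7,0],0.0116],[[2.2,-2.7,0],0.0116],[[0,0,0],0],[[0,0,0],0],[[0,0,0],0]]' 0.4 20; python3 -c "
from station import ctrl;o=ctrl.get_obs();print(o['qpos'],o['eef_rot'])"
```

```text
time_s: 1.78
ee_pos: [0.5105, 0.0991, 0.2052]
eef_rot: [3.142, -0.001, 3.062]
force: [-0.8, 1.0, -1.0]
grip_width: 0.0374
grip_force: 0.0
[ 1.21264197e-01  2.33798637e-01  1.60515840e+00  2.02257956e-04
  1.30329280e+00 -1.37000665e+00] [ 3.14153261e+00 -6.82885167e-04  3.06201366e+00]
```

```bash
python3 -m pendant '[[[0,0,-3.5],0],[[0,0,-3.5],0],[[0,0,-3.5],0],[[0,-0.1,-3.4],0],[[0,0,0],0],[[0,0,0],0]]'; python3 -m pendant '[[[0,0,0],0],[[0,0,0],0],[[0,0,0],0],[[0,0,0],0],[[0,0,0],0],[[0,0,0],0]]' 0 20
```

```text
time_s: 2.28
ee_pos: [0.51, 0.0987, 0.0664]
eef_rot: [-3.141, -0.002, 3.064]
force: [0.4, -0.5, 0.4]
grip_width: 0.0374
grip_force: 0.0
time_s: 2.78
ee_pos: [0.5116, 0.098, 0.068]
eef_rot: [3.141, 0.002, 3.062]
force: [-2.6, 0.7, 9.2]
grip_width: 0.0157
grip_force: 20.0
```

```bash
python3 -m pendant '[[[-0.04,-0.5,0],0],[[-0.08,-1,0],0],[[-0.08,-1,0],0],[[-0.08,-1,0],0],[[-0.08,-1,0],0],[[-0.08,-1,0],0],[[-0.04,-0.5,0],0],[[0,-0.3,0],0],[[0,0,0],0],[[0,0,0],0]]'; python3 -m pendant '[[[-0.03,-0.4,0],0],[[-0.03,-0.3,0],0],[[0,0,0],0],[[0,0,0],0]]'
```

```text
time_s: 3.62
ee_pos: [0.5071, 0.0346, 0.068]
eef_rot: [3.141, 0.003, 3.062]
force: [-0.8, -0.5, 7.5]
grip_width: 0.0157
grip_force: 20.0
time_s: 3.95
ee_pos: [0.5064, 0.0302, 0.068]
eef_rot: [3.137, 0.003, 3.062]
force: [-0.1, 21.5, 8.6]
grip_width: 0.0155
grip_force: 20.0
```

The fit came up hard (21 N) at post y = 0.030, so the tray is home. Next: release, rise, and go to the gauge with a half turn for wrist range.

```bash
python3 -m pendant '[[[0,0.2,0],0],[[0,0,0],0],[[0,0,0],0],[[0,0,1],0],[[0,0,3.3],0],[[0,0,3.3],0],[[0,0,3.3],0],[[0,0,2.8],0],[[0.4,-2.8,0],-0.12],[[0.4,-2.8,0],-0.12],[[0.4,-2.8,0],-0.12],[[0.4,-2.8,0],-0.12],[[0.4,-2.8,0],-0.12],[[0.4,-2.8,0],-0.12],[[0.4,-2.8,0],-0.12],[[0.4,-2.8,0],-0.12],[[0.4,-2.8,0],-0.12],[[0.4,-2.8,0],-0.12]]' 0.45; python3 -m pendant '[[[0.2,-0.7,0],-0.12],[[0,0,0],-0.12],[[0,0,0],-0.12],[[0,0,0],-0.12],[[0,0,0],-0.12],[[0,0,0],-0.12],[[0,0,0],-0.12],[[0,0,0],-0.12],[[0,0,0],-0.12],[[0,0,0],-0.12],[[0,0,0],-0.12],[[0,0,0],-0.12],[[0,0,0],-0.064],[[0,0,0],0],[[0,0,0],0]]'; python3 - <<'E'
from h import *
print(ctrl.get_obs()["qpos"])
t,s=cam("top"),cam("side")
print(proj(t,(.5486,-.2571,.07)),proj(s,(.5486,-.2571,.07)))
a=cv2.resize(t["bgr"][110:250,250:440],None,fx=4,fy=4,interpolation=2)
cv2.imwrite("pics/b.png",a)
E
```

```text
time_s: 5.45
ee_pos: [0.5453, -0.2519, 0.2043]
eef_rot: [3.141, 0.0, 1.856]
force: [-0.3, 0.6, 0.4]
grip_width: 0.0423
grip_force: 0.0
time_s: 6.7
ee_pos: [0.5474, -0.2574, 0.2041]
eef_rot: [3.141, -0.0, 0.361]
force: [-0.3, 1.0, -0.1]
grip_width: 0.0422
grip_force: 0.0
[-5.00012855e-01  4.23971290e-01  1.35652082e+00 -1.09919781e-04
  1.36081240e+00  7.10252823e-01]
[402.98029868 176.5329899 ] [383.66007765 249.89214108]
```

View pics/b.png

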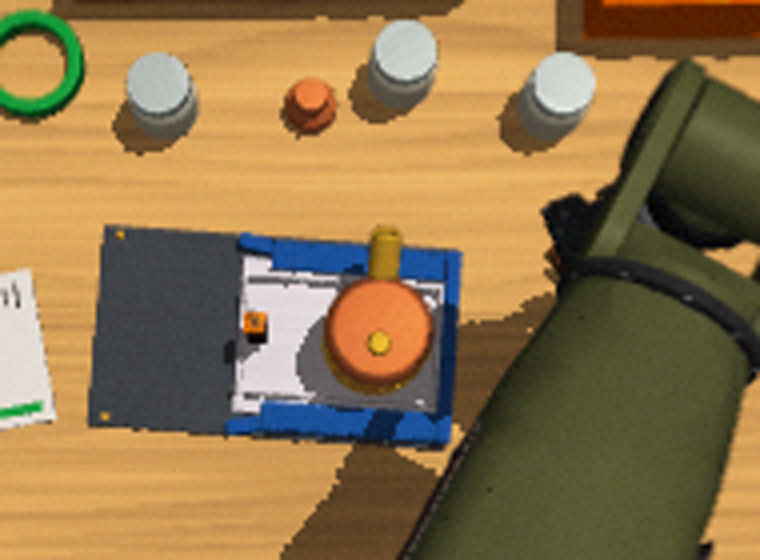

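The tray is home, with no gap at the stop. The tube mouth is at zoom (386,232), the jars are undisturbed, and the gripper is above the cradle. I'll descend and grip.

```bash
python3 -m pendant '[[[0.1,0,-3.5],0],[[0,0,-3.5],0],[[0,0,-3.5],0],[[0,0,-3.5],0],[[0,0,-2.1],0],[[0,0,0],0],[[0,0,0],0]]'; python3 -m pendant '[[[0,0,0],0],[[0,0,0],0],[[0,0,0],0],[[0,0,0],0],[[0,0,0],0],[[0,0,0],0]]' 0 40
python3 - <<'E'
from h import *
t=cam("top")
for p in((386,229),(386,234)): print(onz(t,((p[0]+.5)/4-.5+250,(p[1]+.5)/4-.5+110),.121))
E
```

```text
time_s: 7.38
ee_pos: [0.5484, -0.2571, 0.0425]
eef_rot: [-3.141, 0.001, 0.359]
force: [-0.6, 0.9, 2.0]
grip_width: 0.0422
grip_force: 0.0
time_s: 7.88
ee_pos: [0.549, -0.2574, 0.0436]
eef_rot: [3.14, -0.001, 0.359]
force: [-2.8, 1.8, 6.2]
grip_width: 0.0174
grip_force: 40.0
[ 0.57200358 -0.07170006  0.121     ]
[ 0.56805989 -0.07165825  0.121     ]
```

```bash
python3 -m pendant '[[[0,0,2],0],[[0,0,3],0],[[0,0,3],0],[[0,0,3],0],[[0.4,0.7,0],-0.0438],[[0.4,0.7,0],-0.0438],[[0.4,0.7,0],-0.0438],[[0.4,0.7,0],-0.0438],[[0.4,0.7,0],-0.0438],[[0.4,0.7,0],-0.0438],[[0.4,0.7,0],-0.0438],[[0.4,0.7,0],-0.0438],[[0.4,0.7,0],-0.0438],[[0.4,0.7,0],-0.0438],[[0,0,-3],0],[[0,0,-3],0],[[0,0,-0.7],0],[[0,0,0],0],[[0,0,0],0]]'; python3 - <<'E'
from h import *
t,s=cam("top"),cam("side")
a=cv2.resize(t["bgr"][120:240,330:450],None,fx=3.3,fy=3.3,interpolation=2);b=cv2.resize(s["bgr"][180:300,300:420],None,fx=3.3,fy=3.3,interpolation=2)
cv2.imwrite("pics/c.png",np.hstack([a,b]))
E
```

```text
time_s: 9.52
ee_pos: [0.5889, -0.1874, 0.0866]
eef_rot: [3.141, -0.001, -0.08]
force: [0.5, -0.1, -1.0]
grip_width: 0.0177
grip_force: 40.0
```

View pics/c.png

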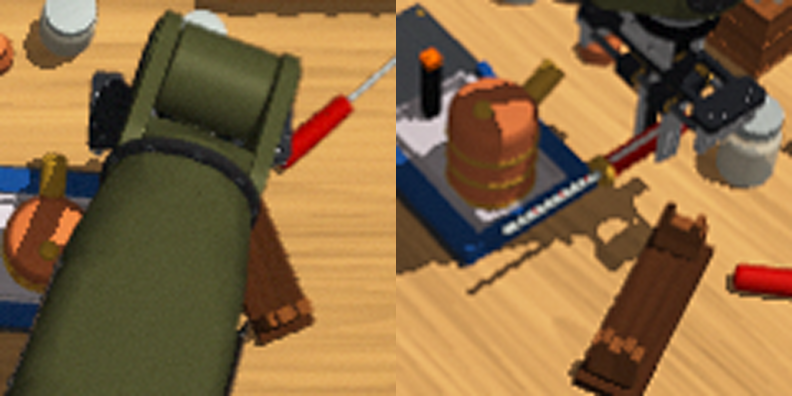

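The side half shows the rod held level over the gap between bay and cradle, with its tip at crop (505,228). I'll ease the grip so the tip droops onto the bench, which sets about 35° of tilt.

```bash
python3 -m pendant '[[[0,0,0],0],[[0,0,0],0],[[0,0,0],0]]' 0 6;  python3 - <<'E'
from h import *
s=cam("side")
cv2.imwrite("pics/d0.png",s["bgr"])
E
python3 -m pendant '[[[0,0,0],0],[[0,0,0],0],[[0,0,0],0],[[0,0,0],0]]' 0 3; python3 - <<'E'
from h import *
s=cam("side");a=cv2.imread("pics/d0.png")
cv2.imwrite("pics/d.png",np.hstack([cv2.resize(i[180:300,300:420],None,fx=3.3,fy=3.3,interpolation=2) for i in (a,s["bgr"])]))
E
```

```text
time_s: 9.87
ee_pos: [0.5888, -0.1873, 0.0862]
eef_rot: [3.141, -0.001, -0.08]
force: [0.1, 0.7, -0.4]
grip_width: 0.0182
grip_force: 6.0
time_s: 10.25
ee_pos: [0.5886, -0.1872, 0.0855]
eef_rot: [-3.142, -0.0, -0.08]
force: [0.3, 0.8, -1.2]
grip_width: 0.0181
grip_force: 3.0
```

View pics/d.png

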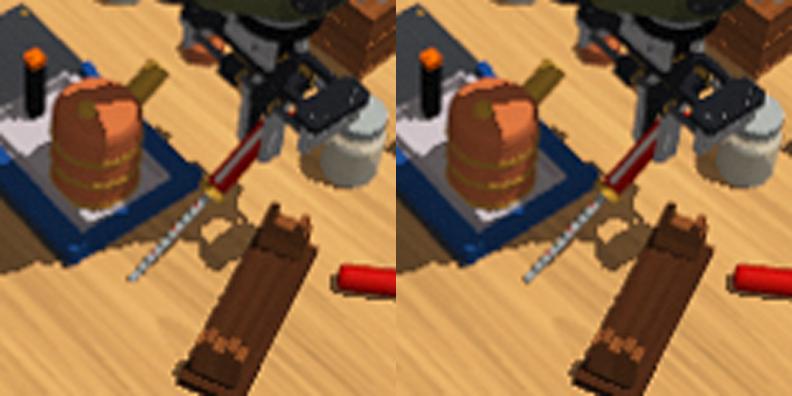

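The rod is tilted with its tip on the bench, meeting its shadow at crop 2 (131,282). I'll check the geometry, then clamp hard.

```bash
python3 -m pendant '[[[0,0,0],0],[[0,0,0],0],[[0,0,0],0]]' 0 45; python3 -m pendant '[[[0,0,1],0],[[0,0,3],0],[[0,0,3],0],[[0,0,3],0],[[0,0,3],0],[[0,0,2],0],[[2,0,0],0],[[3,0,0],0],[[3,0,0],0],[[3,0,0],0],[[3.4,0,0],0],[[0,2,0],0],[[0,3,0],0],[[0,3,0],0],[[0,2.2,0],0],[[0,0,0],0],[[0,0,-1],0],[[0,0,-1],0],[[0,0,0],0],[[0,0,0],0]]'; python3 - <<'E'
from h import *
s0=cam("side"); print("tip bench",onz(s0,((131.5)/3.3-.5+300,(282.5)/3.3-.5+180),.0035))
t=cam("top")
cv2.imwrite("pics/t.png",t["bgr"]);cv2.imwrite("pics/s.png",s0["bgr"])
a=np.array([-.8166,.0644,-.574]);M=np.array([.571,-.0728,.121]);print(proj(t,M),proj(s0,M),proj(t,M-.02*a),proj(s0,M-.02*a))
c=lambda c,u,v:cv2.resize(c["bgr"][v:v+60,u:u+60],None,fx=6.6,fy=6.6,interpolation=2)
cv2.imwrite("pics/e.png",np.hstack([c(t,315,125),c(s0,310,160)]))
E
```

```text
time_s: 10.55
ee_pos: [0.5885, -0.1872, 0.0854]
eef_rot: [-3.142, 0.0, -0.08]
force: [1.3, -0.3, -0.9]
grip_width: 0.0175
grip_force: 45.0
time_s: 12.22
ee_pos: [0.7287, -0.0864, 0.2142]
eef_rot: [-3.141, 0.002, -0.081]
force: [0.2, -0.5, -1.6]
grip_width: 0.0175
grip_force: 45.0
tip bench [ 0.4446478  -0.17833201  0.0035    ]
[346.48198829 167.19118061] [347.42772788 200.1758401 ] [347.00959802 161.32798176] [351.70795003 195.37559002]
```

View pics/e.png

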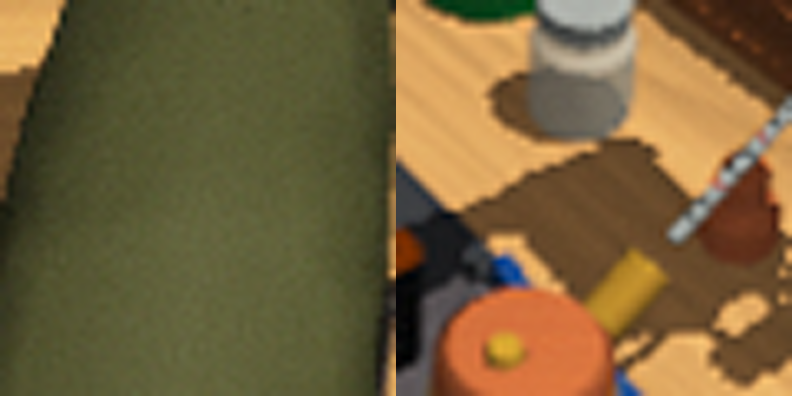

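Arm hides the mouth from above. In the side half, the tip is at crop (280,237) and the mouth centre at (252,264), so the rod is pointing nearly down the tube. I'll fit both axes to subpixel and solve for the vertical correction, taking y from the post grasp.

```bash
python3 - <<'E'
from h import *
im=cv2.imread("pics/s.png"); s=cam("side")
h=cv2.cvtColor(im,cv2.COLOR_BGR2HSV)
roi=np.zeros(h.shape[:2],np.uint8); roi[196:212,338:352]=255
m=cv2.inRange(h,(18,140,80),(30,255,255))&roi
r=cv2.minAreaRect(cv2.findNonZero(m)); box=cv2.boxPoints(r); print("brass",r,box.round(1).tolist())
# rod: grey, brighter than surroundings, cross-row weighted centroid
tcp=np.array([.7287,-.0864,.2142]);a=np.array([-.8166,.0644,-.574]);M=np.array([.5708,-.0733,.121])
pts=[]
for v in range(176,196):
    row=h[v,345:375].astype(int); g=(row[:,1]<60)&(row[:,2]>70)
    u=np.nonzero(g)[0]
    if 1<len(u)<9: pts.append((345+u.mean(),v)); 
pts=np.array(pts,np.float32); print(pts.round(1).tolist())
l=cv2.fitLine(pts,cv2.DIST_HUBER,0,.01,.01).ravel(); print("rod line",l)
g=tcp+[0,0,.019]
for d in(0,.068,.14,.178): print("pred rod",proj(s,g+a*d))
for d in(-.02,0,.03): print("pred tube",proj(s,M+a*d))
for k,e in zip("xyz",np.eye(3)): print(k,(proj(s,M+.01*e)-proj(s,M)))
E
```

```text
brass ((344.5882568359375, 203.64706420898438), (8.026427268981934, 11.714244842529297), 40.601295471191406) [[337.70001220703125, 205.5], [345.3999938964844, 196.60000610351562], [351.3999938964844, 201.8000030517578], [343.79998779296875, 210.6999969482422]]
[[369.0, 176.0], [369.0, 177.0], [367.5, 178.0], [366.5, 179.0], [366.5, 180.0], [365.0, 181.0], [364.0, 182.0], [363.0, 183.0], [362.5, 184.0], [361.0, 185.0], [360.0, 186.0], [360.0, 187.0], [358.0, 189.0], [356.5, 190.0], [356.0, 191.0], [354.5, 192.0], [354.0, 193.0], [353.5, 194.0], [352.5, 195.0]]
rod line [  0.66063267  -0.7507093  361.05       185.3       ]
pred rod [389.30891876 153.37234282]
pred rod [374.61674989 169.89360905]
pred rod [359.10577775 187.31321979]
pred rod [350.94863601 196.46501807]
pred tube [351.77378113 195.49651168]
pred tube [347.49252707 200.29770458]
pred tube [341.08521513 207.47997197]
x [ 2.31274381 -1.56657967]
y [-2.21725509 -1.8034732 ]
z [ 0.1767774  -2.15593266]
```

The fits agree with prediction to within 0.3 px, or about 1 mm. I'll make a small nudge and enter along the axis.

```bash
python3 -m pendant '[[[0,0.06,0.05],0],[[-0.41,0.03,-0.287],0],[[-0.82,0.064,-0.574],0],[[-0.82,0.064,-0.574],0],[[-0.41,0.03,-0.287],0],[[0,0,0],0],[[0,0,0],0]]' - 20; python3 -m pendant '[[[-0.41,0.03,-0.287],0],[[-0.82,0.064,-0.574],0],[[-0.41,0.03,-0.287],0],[[0,0,0],0],[[0,0,0],0]]'
```

```text
time_s: 12.95
ee_pos: [0.7047, -0.0828, 0.1994]
eef_rot: [3.142, -0.001, -0.08]
force: [-0.2, -0.4, -1.5]
grip_width: 0.0178
grip_force: 20.0
time_s: 13.37
ee_pos: [0.6883, -0.0816, 0.1876]
eef_rot: [-3.142, -0.0, -0.08]
force: [0.3, -0.4, -1.7]
grip_width: 0.0181
grip_force: 20.0
```

```bash
python3 - <<'E'
from h import *
s=cam("side")
cv2.imwrite("pics/f.png",cv2.resize(s["bgr"][145:225,310:400],None,fx=6,fy=6,interpolation=2))
E
```

```text
(no output)
```

View pics/f.png

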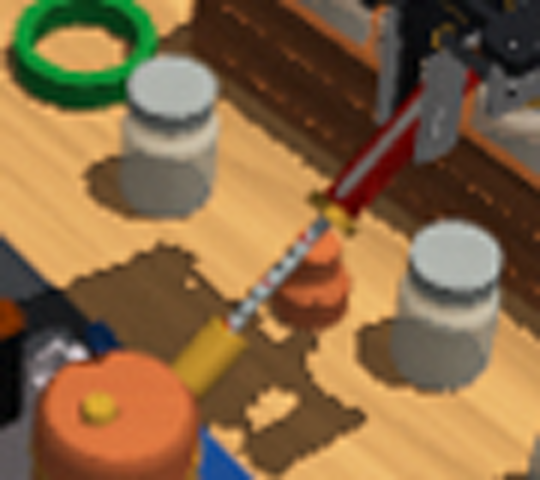

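The rod is in the tube, from the mouth at (228,326) to the collar at (330,212), with about 79 mm left to go. I'll continue along the axis.

```bash
python3 -m pendant '[[[-0.41,0.03,-0.287],0],[[-0.82,0.064,-0.574],0],[[-0.82,0.064,-0.574],0],[[-0.82,0.064,-0.574],0],[[-0.82,0.064,-0.574],0],[[-0.82,0.064,-0.574],0],[[-0.82,0.064,-0.574],0],[[-0.41,0.03,-0.287],0],[[0,0,0],0],[[0,0,0],0]]';python3 -m pendant '[[[-0.41,0.03,-0.287],0],[[-0.33,0.025,-0.23],0],[[-0.16,0.012,-0.115],0],[[0,0,0],0],[[0,0,0],0]]'; python3 - <<'E'
from h import *
s=cam("side")
cv2.imwrite("pics/g.png",cv2.resize(s["bgr"][145:225,310:400],None,fx=6,fy=6,interpolation=2))
E
```

```text
time_s: 14.25
ee_pos: [0.6311, -0.0772, 0.1475]
eef_rot: [3.142, -0.0, -0.08]
force: [0.1, 0.3, -1.4]
grip_width: 0.0175
grip_force: 20.0
time_s: 14.67
ee_pos: [0.624, -0.0768, 0.1434]
eef_rot: [3.141, -0.008, -0.08]
force: [9.1, -1.0, 8.6]
grip_width: 0.0177
grip_force: 20.0
```

```bash
python3 -m pendant '[[[-0.16,0.012,-0.115],0],[[0,0,0],0],[[0,0,0],0],[[0,0,0],0],[[0,0,0],0]]'
```

```text
time_s: 15.13
ee_pos: [0.6236, -0.0768, 0.1433]
eef_rot: [3.141, -0.011, -0.08]
force: [13.8, -1.6, 13.4]
grip_width: 0.0176
grip_force: 20.0
```

View pics/g.png

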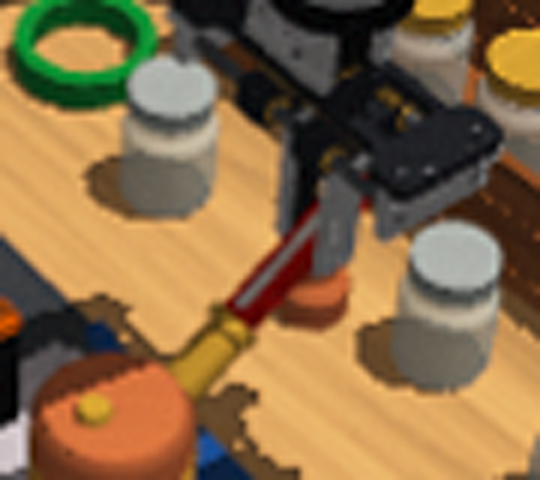

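The collar is seated on the mouth at (235,322), with about 19 N axial contact. Now draw it out along the axis.

```bash
python3 -m pendant '[[[0.41,-0.03,0.287],0],[[0.82,-0.064,0.574],0],[[0.82,-0.064,0.574],0],[[0.82,-0.064,0.574],0],[[0.82,-0.064,0.574],0],[[0.82,-0.064,0.574],0],[[0.82,-0.064,0.574],0],[[0.82,-0.064,0.574],0],[[0.82,-0.064,0.574],0],[[0.82,-0.064,0.574],0],[[0.82,-0.064,0.574],0],[[0.82,-0.064,0.574],0],[[0.82,-0.064,0.574],0],[[0.82,-0.064,0.574],0],[[0.82,-0.064,0.574],0],[[0,0,1],0],[[0,0,1],0],[[0,0,0],0],[[0,0,0],0]]' - 30; python3 - <<'E'
from h import *
s=cam("side"); o=ctrl.get_obs(); im=s["bgr"]; h=cv2.cvtColor(im,cv2.COLOR_BGR2HSV)
g=o["ee_pos"]+[0,0,.019]; a=np.array([-.8166,.0644,-.574])
for d in(.068,.12,.178): print("pred",d,proj(s,g+a*d))
p=proj(s,g+a*.12).astype(int)
for v in range(p[1]-8,p[1]+16,2):
    r=h[v,p[0]-30:p[0]+30].astype(int); u=np.nonzero((r[:,1]<60)&(r[:,2]>70))[0]; print(v,(u+p[0]-30).tolist())
print(o["qpos"])
E
```

```text
time_s: 16.72
ee_pos: [0.739, -0.0856, 0.2439]
eef_rot: [3.141, -0.001, -0.08]
force: [0.1, 0.8, -2.3]
grip_width: 0.018
grip_force: 30.0
pred 0.068 [377.62353405 161.48249459]
pred 0.12 [366.29740114 174.22038054]
pred 0.178 [353.70238748 188.37308474]
166 [336, 337, 338, 339, 340, 341, 342, 343, 344, 345, 373, 374, 375]
168 [336, 338, 339, 340, 341, 342, 343, 344, 345, 371, 372, 373, 393, 394, 395]
170 [336, 337, 338, 339, 340, 341, 342, 343, 344, 345, 369, 370, 371, 372]
172 [336, 337, 338, 339, 340, 341, 342, 367, 369, 370]
174 [336, 337, 338, 339, 340, 341, 342, 343, 344, 365, 366, 367, 368]
176 [336, 337, 338, 339, 340, 341, 342, 343, 344, 364, 365]
178 [336, 337, 338, 339, 340, 341, 342, 343, 362, 363, 364]
180 [336, 337, 338, 339, 340, 341, 360, 361, 362]
182 [358, 359, 360, 381, 382, 383, 384, 385, 386, 387, 388]
184 [356, 357, 358, 379, 380, 381, 382, 383, 384, 385, 386, 387, 388, 389, 390, 391]
186 [355, 356, 379, 380, 381, 382, 383, 384, 385, 386, 387, 388, 389, 390, 391, 392, 393]
188 [379, 380, 381, 382, 383, 384, 385, 386, 387, 388, 389, 390, 391, 392, 393]
[-1.64553634e-01  7.64713154e-01  7.45027558e-01 -1.52120450e-05
  1.63169220e+00  1.48587276e+00]
```

The rod is out and held at the expected slope. I'll carry it back over the cradle to level it there.

```bash
python3 -m pendant '[[[0,-1.6,0],0],[[0,-2.8,0],0],[[0,-2.8,0],0],[[0,-2.8,0],0],[[0,-2.8,0],0],[[0,-2.8,0],0],[[0,-1.58,0],0],[[-1.9,0,-0.5],0.0439],[[-1.9,0,-0.5],0.0439],[[-1.9,0,-0.5],0.0439],[[-1.9,0,-0.5],0.0439],[[-1.9,0,-0.5],0.0439],[[-1.9,0,-0.5],0.0439],[[-1.9,0,-0.5],0.0439],[[-1.9,0,-0.5],0.0439],[[-1.9,0,-0.5],0.0439],[[-1.9,0,-0.5],0.0439],[[0,0,0],0],[[0,0,0],0]]'; python3 - <<'E'
from h import *
s=cam("side"); o=ctrl.get_obs(); h=cv2.cvtColor(s["bgr"],cv2.COLOR_BGR2HSV); print(o["eef_rot"])
a=np.array([-.936*.819,-.351*.819,-.574]);g=o["ee_pos"]+[0,0,.019]
for d in(.068,.178): print("pred",proj(s,g+a*d))
E
```

```text
time_s: 18.35
ee_pos: [0.5484, -0.2581, 0.1931]
eef_rot: [-3.142, 0.0, 0.358]
force: [0.4, 0.9, -0.3]
grip_width: 0.0176
grip_force: 30.0
[ 3.14126688e+00 -3.60499291e-04  3.57788047e-01]
pred [380.38085261 242.35922526]
pred [365.00301131 279.25980497]
```

```bash
python3 -m pendant '[[[0.05,0.07,-2],0],[[0,0,-2],0],[[0,0,-1],0],[[0,0,0],0],[[0,0,0],0]]'; python3 -m pendant '[[[0,0,0],0],[[0,0,-0.8],0],[[0,0,-0.8],0],[[0,0,-0.8],0],[[0,0,-0.8],0],[[0,0,-0.8],0],[[0,0,0],0]]' - 5; python3 -m pendant '[[[0,0,-0.8],0],[[0,0,-0.8],0],[[0,0,-0.8],0],[[0,0,-0.8],0],[[0,0,-0.8],0],[[0,0,-0.8],0],[[0,0,-0.3],0],[[0,0,0],0],[[0,0,0],0]]'
```

```text
time_s: 18.82
ee_pos: [0.55, -0.2568, 0.1431]
eef_rot: [-3.141, 0.0, 0.359]
force: [-0.4, 0.4, -1.0]
grip_width: 0.0177
grip_force: 30.0
time_s: 19.4
ee_pos: [0.5488, -0.2564, 0.1008]
eef_rot: [-3.139, 0.002, 0.359]
force: [-0.5, -0.5, -0.8]
grip_width: 0.018
grip_force: 5.0
time_s: 20.15
ee_pos: [0.5496, -0.2567, 0.0519]
eef_rot: [-3.141, 0.0, 0.359]
force: [-0.1, 0.2, -0.2]
grip_width: 0.0177
grip_force: 5.0
```

```bash
python3 -m pendant '[[[0,0,-0.5],0],[[0,0,-0.33],0],[[0,0,0],0],[[0,0,0],0]]'; python3 -m pendant '[[[0,0,0],0],[[0,0,0],0],[[0,0,0],0],[[0,0,0],0]]' 0.3; python3 - <<'E'
from h import *
s=cam("side")
def f(im):
    h=cv2.cvtColor(im,cv2.COLOR_BGR2HSV).astype(int); out=[]
    for v in range(262,302,3):
        r=h[v,350:400]; u=np.nonzero((r[:,1]<50)&(r[:,2]>90))[0]; out.append((v,round(350+u.mean(),1) if len(u) else None,len(u)))
    return out
print(f(cv2.imread("pics/side0.png")));print(f(s["bgr"]))
d=np.abs(cv2.imread("pics/side0.png").astype(int)-s["bgr"])[255:305,345:395].sum(2)
print((d>120).sum())
E
```

```text
time_s: 20.48
ee_pos: [0.5496, -0.2567, 0.0436]
eef_rot: [-3.142, 0.0, 0.359]
force: [0.9, -0.2, -1.5]
grip_width: 0.0173
grip_force: 5.0
time_s: 20.82
ee_pos: [0.5496, -0.2567, 0.0437]
eef_rot: [-3.142, 0.0, 0.359]
force: [0.3, 0.8, -0.3]
grip_width: 0.028
grip_force: 0.0
[(262, np.float64(377.5), 2), (265, None, 0), (268, np.float64(375.0), 3), (271, None, 0), (274, np.float64(371.5), 2), (277, np.float64(370.5), 2), (280, np.float64(368.5), 2), (283, np.float64(367.0), 3), (286, np.float64(366.5), 2), (289, np.float64(364.5), 2), (292, np.float64(363.5), 2), (295, np.float64(361.0), 3), (298, None, 0), (301, None, 0)]
[(262, None, 0), (265, None, 0), (268, np.float64(375.0), 3), (271, np.float64(373.0), 3), (274, np.float64(371.5), 2), (277, np.float64(370.5), 2), (280, np.float64(368.5), 2), (283, np.float64(367.5), 2), (286, None, 0), (289, np.float64(363.0), 3), (292, np.float64(362.0), 3), (295, np.float64(360.0), 3), (298, None, 0), (301, None, 0)]
635
```

The rod lies back level in the cradle, with its line within about 1 px of the start. Next: regrip, lift, carry to the card.

```bash
python3 -m pendant '[[[0,0,0],0],[[0,0,0],0],[[0,0,0],0],[[0,0,0],0],[[0,0,0],0],[[0,0,0],0],[[0,0,1],0],[[0,0,3],0],[[0,0,4],0],[[0,0,4],0],[[0,0,4],0],[[0,0,4],0],[[0,0,0],0]]' 0 45; python3 -m pendant '[[[0.32,1.5,0],-0.01],[[0.64,2.96,0],-0.02],[[0.64,2.96,0],-0.02],[[0.64,2.96,0],-0.02],[[0.64,2.96,0],-0.02],[[0.64,2.96,0],-0.02],[[0.64,2.96,0],-0.02],[[0.64,2.96,0],-0.02],[[0.64,2.96,0],-0.02],[[0.64,2.96,0],-0.02],[[0.64,2.96,0],-0.02],[[0.64,2.96,0],-0.02],[[0.64,2.96,0],-0.02],[[0.64,2.96,0],-0.02],[[0.64,2.96,0],-0.02],[[0.64,2.96,0],-0.02],[[0.64,2.96,0],-0.02],[[0.64,2.96,0],-0.02],[[0.32,1.5,0],-0.01],[[0,0,0],0]]'; python3 -m pendant '[[[0,0,0],0],[[0,0,-2.5],0],[[0,0,-3.5],0],[[0,0,-3.5],0],[[0,0,-3.5],0],[[0,0,-2.5],0],[[0,0,-0.9],0],[[0,0,0],0],[[0,0,0],0],[[0,0,0],0],[[0,0,0],0]]'; python3 - <<'E'
from h import *
t,s=cam("top"),cam("side"); o=ctrl.get_obs(); print(o["eef_rot"])
cv2.imwrite("pics/z.png",t["bgr"])
g=o["ee_pos"]+[0,0,.019]; y=o["eef_rot"][2]; a=-np.array([np.cos(y),np.sin(y),0])
for d in(.068,.178): print("pred",d,g+a*d,proj(s,g+a*d),proj(t,g+a*d))
for c,n in((s,"side0"),(t,"top0")):
    h=cv2.cvtColor(c["bgr"],cv2.COLOR_BGR2HSV).astype(int); r=cv2.imread(f"pics/{n}.png"); df=np.abs(r.astype(int)-c["bgr"]).sum(2)
    p=proj(c,g+a*.178).round().astype(int)
    print(n,p); print(h[p[1]-8:p[1]+9,p[0]-10:p[0]+11,2]); 
E
```

```text
time_s: 21.95
ee_pos: [0.5513, -0.2575, 0.2532]
eef_rot: [3.132, -0.008, 0.359]
force: [0.6, -0.3, -1.2]
grip_width: 0.018
grip_force: 45.0
time_s: 23.62
ee_pos: [0.6643, 0.2797, 0.2429]
eef_rot: [-3.141, 0.001, 0.002]
force: [-1.1, -0.4, -1.7]
grip_width: 0.0178
grip_force: 45.0
time_s: 24.53
ee_pos: [0.6657, 0.2766, 0.0821]
eef_rot: [-3.141, -0.003, -0.001]
force: [-0.6, 0.6, -1.0]
grip_width: 0.0179
grip_force: 45.0
[-3.14087361e+00 -2.01621811e-03 -5.81372784e-04]
pred 0.068 [0.59732758 0.27666612 0.10025964] [283.93739113 144.79241814] [236.0949436  160.81130417]
pred 0.178 [0.4873276  0.27673007 0.10025964] [258.90500516 158.81903506] [235.35185759 195.20190506]
side0 [259 159]
[[213 212 212 216 221 188  92  98 100 101 102 102 100 100 102 103 103 101
   98  97  83]
 [219 214 215 215 179  88  96 102 101 100  98 101 101 100 100 101 101 105
  103  87  70]
 [220 220 217 181  86  93  94 100 103 102 101 101 101 101 104 101  97  99
   92  81  83]
 [223 223 188  88  93  97  94  96  97  99  98 101  99  99  97  91  56  57
   83  78  84]
 [221 191  89  96  97  97  96  97  95  93  96 112 1
[... 1544 characters left out ...]
81 82 81 83 80 83 85 78 81 81 80 86 85]
 [79 82 82 82 83 80 80 79 84 82 82 84 80 83 81 84 84 82 82 80 81]
 [77 81 81 80 79 79 79 80 81 81 84 80 82 83 83 81 83 77 83 80 82]
 [79 75 81 82 80 81 79 82 82 83 78 83 81 80 80 83 83 85 83 80 83]
 [81 81 82 79 85 80 78 80 80 83 80 86 85 80 80 82 81 82 84 85 84]
 [79 76 82 81 81 78 83 78 83 82 85 80 78 83 82 83 82 82 85 83 79]
 [77 81 81 80 80 80 81 81 79 82 80 83 82 81 79 83 84 79 85 83 81]
 [82 76 81 78 78 80 83 80 80 85 81 84 81 82 84 82 82 83 83 83 82]
 [83 78 84 79 79 81 80 80 80 81 81 82 80 81 80 81 83 84 85 81 83]
 [79 78 84 79 80 81 82 81 80 84 81 79 80 81 83 82 84 83 86 84 82]
 [82 82 77 78 83 78 80 82 80 84 81 83 80 82 86 81 78 85 80 79 80]]
```

```bash
python3 - <<'E'
from h import *
s=cam("side"); h=cv2.cvtColor(s["bgr"],cv2.COLOR_BGR2HSV).astype(int)
for v in range(138,160):
    r=h[v,250:300]; print(v,"grey",(250+np.nonzero((r[:,1]<70)&(r[:,2]>60))[0]).tolist(),"red",(250+np.nonzero(((r[:,0]<5)|(r[:,0]>174))&(r[:,1]>150)&(r[:,2]>50))[0]).tolist())
t=cv2.imread("pics/z.png"); hh=cv2.cvtColor(t,cv2.COLOR_BGR2HSV)
m=cv2.inRange(hh,(5,200,150),(18,255,255))[170:210,280:345]; v,u=np.nonzero(m); print(len(u))
E
```

```text
138 grey [267, 268, 269, 270, 271, 272, 273, 274, 275, 276, 292, 293] red [291, 295, 296, 297, 298]
139 grey [268, 269, 270, 271, 272, 273, 274, 275, 276, 277, 278, 290, 291] red [289, 293, 294, 295, 296, 297, 298]
140 grey [273, 274, 275, 276, 277, 278, 279, 289] red [291, 292, 293, 294, 295, 296, 297]
141 grey [275, 276, 277, 278, 279, 280, 281] red [290, 291, 292, 293, 294, 295]
142 grey [276, 277, 278, 279, 280, 281] red [289, 290, 291, 292, 293]
143 grey [278, 279, 280, 281] red [290, 291, 292]
144 grey [279, 280, 281, 282, 284, 285] red [290]
145 grey [282, 283, 284, 285] red []
146 grey [280, 281, 282, 283, 284] red []
147 grey [278, 280, 281, 282, 289, 290] red []
148 grey [278, 279, 280, 288, 289, 290, 291, 292] red []
149 grey [276, 277, 278, 287, 288, 289, 290, 291, 292, 293, 294] red []
150 grey [273, 274, 276, 277, 289, 290, 291, 292, 293, 294, 295, 296, 297, 298, 299] red []
151 grey [271, 272, 273, 274, 275, 290, 291, 292, 293, 294, 295, 296, 297, 298, 299] red []
152 grey [271, 272, 273, 292, 293, 294, 295, 296, 299] red []
153 grey [269, 270, 271, 292, 293, 294, 295, 298, 299] red []
154 grey [266, 267, 268, 269, 270, 293, 294, 295, 296, 297, 298, 299] red []
155 grey [264, 265, 267, 268, 293, 294, 295, 296, 297, 298] red []
156 grey [262, 264, 265, 266] red []
157 grey [261, 262, 263] red []
158 grey [261, 262] red []
159 grey [] red []
24
```

The side pixels put the rod line from (283,146) to (261,158), on the level prediction to within 0.5 px, with the tip within about 8 mm of the mark. I'll check that the tray is still home, then hand in.

```bash
python3 - <<'E'
from h import *
t=cam("top"); h=cv2.cvtColor(t["bgr"],cv2.COLOR_BGR2HSV)
m=cv2.inRange(h,(5,200,180),(18,255,255)); v,u=np.nonzero(m[180:200,300:322]); u=u.mean()+300;v=v.mean()+180
P=onz(t,(u,v),.097); print(u,v,P); o=ctrl.get_obs(); print(o["grip_force"],np.abs(o["joint_vel"]).max())
if abs(P[1]-.030)<.005: print(ctrl.hand_in())
E
```

```text
313.1363636363636 190.72727272727272 [0.50067241 0.03181535 0.097     ]
44.999510049819946 0.004326799597686854
the job is handed in; nothing more can be done
None
```

The job is handed in, verdict not shown: the tray is home, the rod was seated to its collar in the tube and drawn out, and it is held level about 10 cm above the bench, tip within about 8 mm of the blue mark.

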